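# Register a photo carrier on the sloping copy easel

### The arm

A 6-joint arm with a two-finger parallel gripper is mounted at the origin on the work surface. World frame = base frame: x ahead of the robot, y to its left, z up, the work surface at z = 0. Lengths are in m, angles in degrees, forces in N, time in s.
With the tool pointing down it reaches from about 0.2 to 0.875 m from the base axis. Payload 3.4 kg.
Tool frame: the origin (TCP) lies at the very end of the fingers, on their centre line; the grasp point (between the pads) lies 19 mm behind it; z points along the fingers, y is the line along which they close (so a half turn about z gives the same grasp; the last joint's range is limited). The gripper opens to 94 mm and grips with 3 to 60 N. Pads are 16 mm wide; open, the fingers measure 119 mm over their backs; the gripper's body (75 mm by 177 mm) begins 78 mm behind the grasp point.
Start: joints at [-78.209, 15.808, 86.224, -0, 77.962, -6.933], TCP at [0.185, -0.545, 0.205] pointing down, gripper open.
Joint ranges: [-165.64, 165.64], [-43.16, 119.46], [12.63, 154.43], [-67.54, 247.53], [6.08, 155.33], [-154.97, 154.97]. Speed limits (degrees/s): [147.25, 147.25, 180, 180, 180, 180].

### API

Orientations are given as [roll, pitch, yaw] about the fixed x, y, z axes, in that order (R = Rz(yaw) Ry(pitch) Rx(roll)).
In Python, from rig import ctrl gives the robot as it stands.
- The arm moves only by the tool apply_moves, never from a script. Its argument "increments" is a list that holds one entry, the list of rows, each a list of 4 numbers: the shift along the tool's x, y, z in m, then the turn about the tool's z in degrees. In form: [[[dx, dy, dz, yaw], ...]]. A call has 1 to 10 rows; each row is the pose to reach, as a shift and turn from the pose commanded when the call began, along the tool's axes at that moment; what a row does not reach only later rows make up. A row lasts 1/12 s, in which the tool goes at most 41.7 mm and 7.16 degrees, less where a joint would pass 70% of its speed; a pose out of reach is approached as far as the arm can. A call with a gripper value outside its range is refused whole. "jaw" is the finger opening in m, from 0 to 0.094, set as the call begins (left out, the last holds). The fingers move at their own pace and stop on an object; "grip_force" is the grip in N (left out, the last holds). Time passes only in rows, so rows that repeat a pose let the fingers close. It gives the time, the measured TCP pose, the force, the opening and the grip force at its end, in the units of the state.
- ctrl.read_state(): the state, without advancing time (a new reading comes with each control period).
- ctrl.capture(name): name is "scene" or "top"; returns a dict with "frame" (400x640x3 uint8, red, green, blue), "mtx" (3x3 intrinsics, pixels), "dist_coeffs" ([k1, k2, p1, p2, k3] as OpenCV has them; the pictures are not rectified), "extrinsics" (4x4, takes a point from world to camera coordinates). Camera axes: x right, y up, looking along -z (the intrinsics and any distortion apply to the point x, -y, -z); pixel columns grow to the right and rows downward; lengths in m; the calibration is good to about 2 mm. A picture is of the moment at which its call begins. There is no depth.
- ctrl.close_job(): hands the job in; it is judged then, once.
The state is a dict: "time_s": time; "joint_pos": joint angles; "qvel": joint speeds; "joint_torque": joint torques, N m; "tcp_pos": TCP position; "orientation": TCP orientation; "force": force on the tool from outside, world axes, zero at the start; "moment": the same for the moment, N m; "finger_gap": opening from 0.0 (shut) to 1.0 (fully open); "finger_force": force on a finger pad.
Only numpy, scipy, OpenCV 4.12 (cv2) and the standard library are available. Lean on these libraries where they do the work, as an engineer would, in place of code of your own. Each camera call takes 0.05 s, during which the arm holds its last target. There are 200 camera calls.

### The job

Two old prints are to be copied: pick up their metal carrier by its grip bar, lay it flat on the sloping plate of the copy easel, clear of both stops, with its long sides along the lower stop, and let go so that it slides down to rest on the lower stop. Then slide the keeper along its slot until its sprung nose bears firmly on the carrier and the carrier sits fully home against the lower stop and the side stop. Be gentle throughout, leave nothing gripped, and leave the other things on the table where they are.

Things in the scene. Friction and masses are not known exactly. Their poses are not given: they have to be found in the camera images.
- carrier_grip (a point): The carrier: loose aluminium board, 90 (x) by 120 (y) by 6 mm thick, a print on each half, an upright black grip bar across its middle: 60 mm long (x), 12 thick (y), top 34 mm above the underside. The point is the bar's centre, 22 mm above the underside, mid-board. 0.15-0.25 kg, flat on the table. Half a turn makes no odds. Pressing it with over 10 N spoils it
- plate: Sloping grey plate of the copy easel, sprung: gives 8 mm along its normal if pressed over about 2 N (2 N/mm). Origin: the locating corner, where the stops meet on the surface; z: its normal; x (away from the robot, 24 degrees) and y (15 degrees) lie in it and rise. Spans x -15 to 175, y -15 to 230 mm. Slippery; a carrier let go slides to the lower stop, but often sticks short of the side stop
- lower_stop (a point): Lower stop, a steel strip 12 mm high, 15 mm thick, face in the plane x = 0 of the plate from y -2 to 148 mm, for the carrier's long side. The point: on the face's foot (plate x 0, y 60 mm). A carrier fully home against both stops has its centre at plate x 45, y 60 mm
- side_stop (a point): Side stop, a like strip with its face in the plane y = 0 of the plate from x -2 to 118 mm, for the carrier's short side. The point: on the face's foot (plate x 45 mm, y 0)
- keeper (a joint): How far the keeper is slid from fully open, m (0 to 0.065; starts at 0 to 0.012), in a slot towards plate -y. Its sprung nose (face at plate y = 175 mm minus this) meets the middle of the carrier's short side, at 0.055 if the carrier is fully home, then gives 4 mm at 5 N/mm. The keeper drags with about 4 N and stays where left, its nose then pressing: 2 to 4 N is right
- keeper_post (a point): The keeper's upright round black post, 14 mm in diameter, to pinch or push: along the plate's z from 10 to 44 mm above the surface, on a steel block 34 (plate x) by 24 (plate y) by 10 mm high. The point is on the post's axis, 30 mm above the surface, 20 mm behind the nose's face, at plate x = 45 mm
- loupe: A black magnifier, 48 mm across and 45 mm high, loose, to be left alone; origin at its underside's centre
- prints: A loose stack of prints, 100 by 150 by 25 mm, to be left alone; origin at its underside's centre
- knife: A loose orange utility knife, 140 mm long, 18 mm wide, 10 mm high, to be left alone; origin at its underside's centre
- eraser: A loose white eraser, 60 by 24 by 14 mm, to be left alone; origin at its underside's centre

How it is judged (in metres and radians):
On the way, in this order (a step that is already met when the one before it is completed fails the run):
1. the carrier is laid flat on the plate, at least 8 mm clear of both stops (z of carrier_grip in the frame of plate between 0.02 and 0.0235 m and x of carrier_grip in the frame of plate between 0.053 and 0.13 m and y of carrier_grip in the frame of plate between 0.068 and 0.13 m and angle between the z axis of carrier_grip and the z axis of plate, either way round below 0.05 rad and contact force between carrier and plate above 0.1 N), for 0.05 s.
2. the carrier, let go, has come down to the lower stop (within 1.5 mm) (x of carrier_grip in the frame of plate between 0.043 and 0.0465 m and z of carrier_grip in the frame of plate below 0.0235 m and contact force between the fingers and carrier below 0.1 N), for 0.2 s.
At the end, for the whole second after the job is handed in: The carrier lies flat and at rest on the plate, within 1.5 mm of both the lower and the side stop and square to them (within 0.025 rad), with the keeper's sprung nose bearing on its short side (more than 1.5 N) (x of carrier_grip in the frame of plate between 0.043 and 0.0465 m and y of carrier_grip in the frame of plate between 0.058 and 0.0615 m and z of carrier_grip in the frame of plate between 0.02 and 0.0235 m and angle between the x axis of carrier_grip and the x axis of plate, either way round below 0.025 rad and contact force between nose and carrier above 1.5 N and linear speed of carrier below 0.005 m/s); the robot touches nothing.
It fails at once if the carrier is pressed by the keeper's nose with more than 10 N, or pressed or knocked against the easel so that its contact forces there (plate, stops and nose added up) pass 25 N (contact force between carrier and nose above 10 N or contact force between carrier and plate above 25 N).
It fails at once if another thing on the table is shifted by more than 20 mm (distance of any of loupe, prints, knife, eraser from where it was at the start of the episode above 0.02 m).
It also fails if it takes over 58 s, if anything falls off the work surface, if the arm or the gripper's body presses on something with over 40 N, if the wrist force passes 120 N, or if a joint passes its speed limit or range.

## Working session

There is one attempt and no reset: what is moved stays moved. The work goes in short steps, Python scripts to look and compute and a tool call to move; the robot and the scene stay as the last step left them, time stands still between calls to the robot, and variables do not carry over. Pictures are saved under pics/ and viewed, at most 10 in all, crops included, and the job is handed in when it is done.

Besides the shell and the picture viewer there is one more tool, called after ">>>" by a JSON object that holds its "op" and its "data". apply_moves: Moves the arm, as the interface text tells. Its arguments: {"type":"object","properties":{"increments":{"type":"array"},"jaw":{"type":"number"},"grip_force":{"type":"number"}},"required":["increments"]}

```bash
mkdir -p pics; ls; python3 - <<'E'
from rig import ctrl
import cv2,numpy as np
for n in ("scene","top"):
    c=ctrl.capture(n); cv2.imwrite(f"pics/{n}0.png",cv2.resize(c["frame"][:,:,::-1],(800,500),interpolation=cv2.INTER_CUBIC))
    cv2.imwrite(f"pics/raw_{n}0.png",c["frame"][:,:,::-1])
    print(n,c["mtx"],c["dist_coeffs"],c["extrinsics"])
print(ctrl.read_state())
E
```

```text
pics
scene [[408.56902688   0.         317.80040315]
 [  0.         408.56902688 197.68713534]
 [  0.           0.           1.        ]] [-0.09217547  0.          0.          0.          0.        ] [[-0.83416757  0.55108934  0.02156397  0.4288437 ]
 [-0.29330824 -0.47640502  0.82885978  0.11044101]
 [ 0.46704897  0.68508306  0.55904066 -1.38682713]
 [ 0.          0.          0.          1.        ]]
top [[413.33443007   0.         317.9603492 ]
 [  0.         413.33443007 202.38840987]
 [  0.           0.           1.        ]] [-0.04945989  0.          0.          0.          0.        ] [[ 0.0311175  -0.99950935  0.0035727   0.06863022]
 [ 0.97459388  0.03113464  0.2218049  -0.57445549]
 [-0.2218073  -0.00342009  0.97508452 -0.92341551]
 [ 0.          0.          0.          1.        ]]
{'time_s': 0.1, 'joint_pos': array([-7.82113731e+01,  1.58437632e+01,  8.62849872e+01, -2.32319731e-03,
        7.79627392e+01, -6.93328708e+00]), 'qvel': array([ 0.01481328, -0.01891576, -0.18386985,  0.02197007, -0.04913827,
        0.03160036]), 'joint_torque': array([ 1.76755850e-03, -4.05453694e+01, -2.37781048e+01,  7.02886423e-02,
        2.98895314e-02, -4.10393238e-05]), 'tcp_pos': array([ 0.18443515, -0.54409967,  0.20471431]), 'orientation': array([-1.79908905e+02, -8.78930617e-03,  1.87223933e+01]), 'force': array([-0.43194473, -0.20279123, -0.05479183]), 'moment': array([-0.02076867,  0.03409739,  0.04566937]), 'finger_force': 0.0, 'finger_gap': 1.002030499820101}
```

View pics/scene0.png

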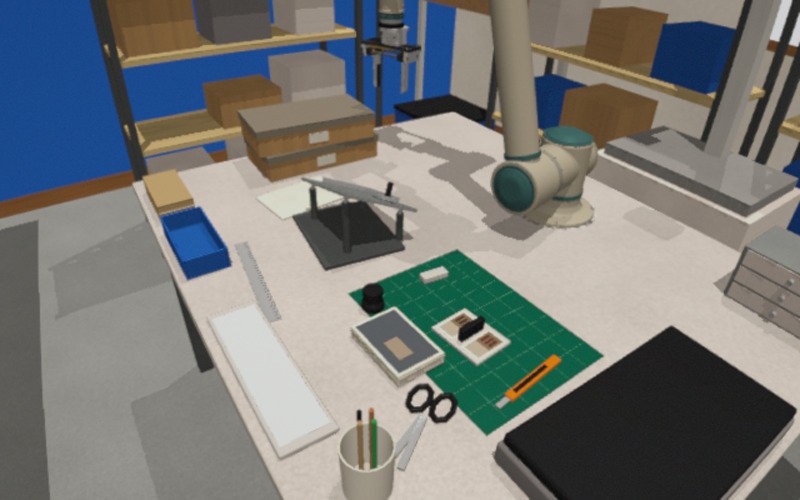

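View pics/top0.png

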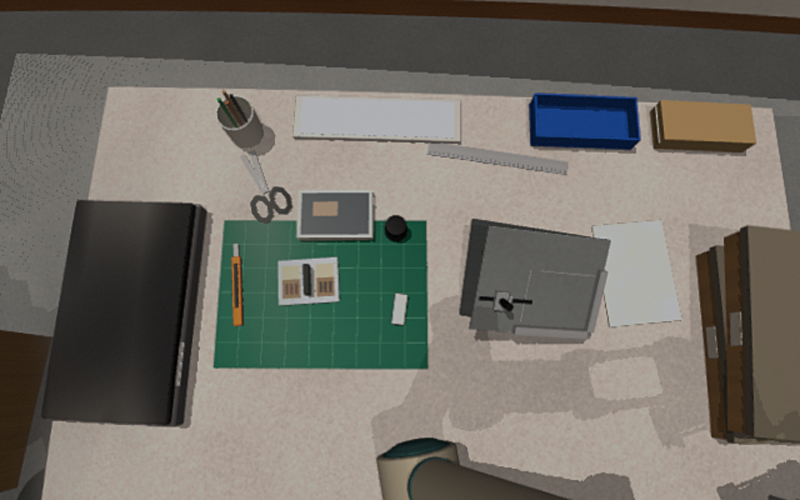

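The scene view shows the easel at about (355,215), the carrier at (470,335) and the loupe at (372,297). The top view shows the carrier at (308,281), the plate spanning (465–610, 220–340), the side stop along its right edge, the lower stop along the bottom, and the keeper post at (505,303).

```bash
python3 - <<'E'
import cv2
t=cv2.imread("pics/raw_top0.png");s=cv2.imread("pics/raw_scene0.png")
cv2.imwrite("pics/c1.png",cv2.resize(t[165:285,360:500],None,fx=5.0,fy=5.0,interpolation=cv2.INTER_CUBIC))
a=cv2.resize(t[195:255,210:285],None,fx=8,fy=8,interpolation=cv2.INTER_CUBIC)
cv2.imwrite("pics/c2.png",a)
cv2.imwrite("pics/c3.png",cv2.resize(s[130:220,225:345],None,fx=6.5,fy=6.5,interpolation=cv2.INTER_CUBIC))
E
```

```text
(no output)
```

View pics/c1.png

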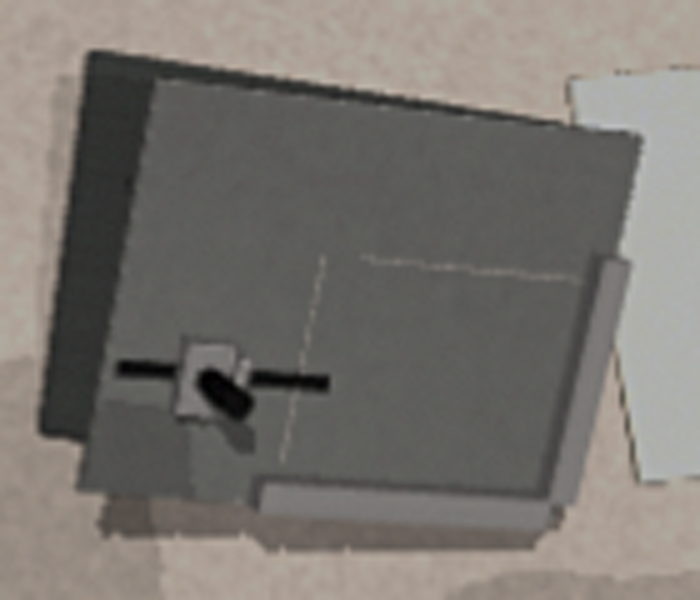

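View pics/c2.png

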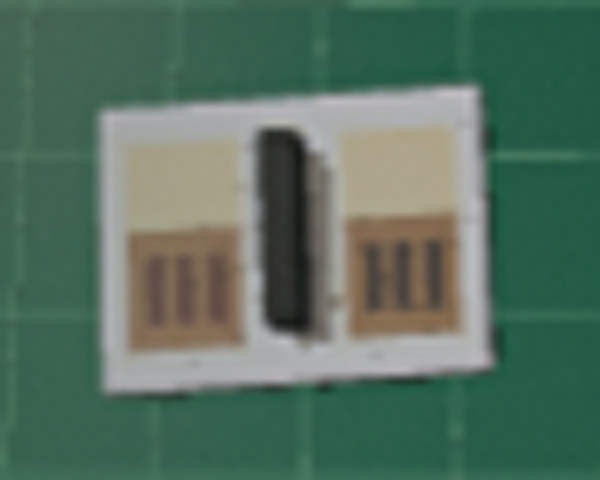

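View pics/c3.png

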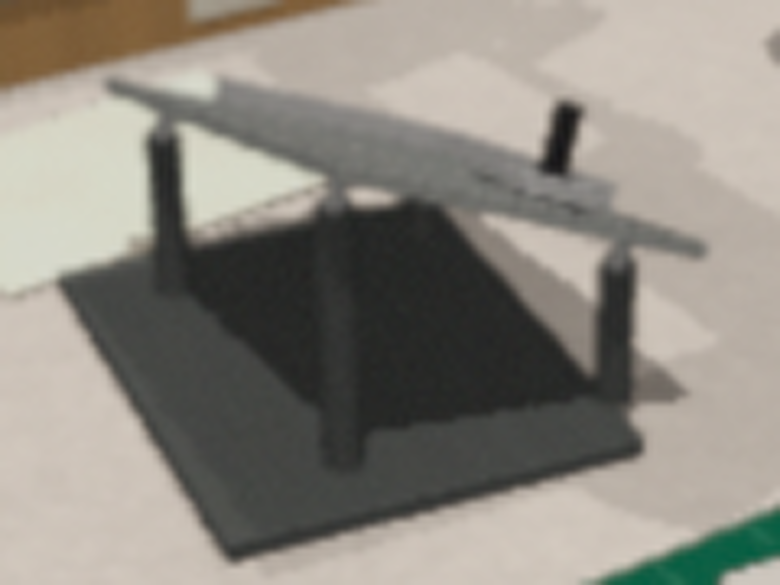

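The crops, read in enlarged pixels, give the following:
- **c1:** the plate's locating corner is at about (550,497), the plate's far corners at (155,78) and (640,133), the low left corner at (80,490), and the post runs from (207,380) to (236,403).
- **c2:** the carrier corners are (100,110), (480,87), (493,368) and (105,392), and the bar top is near (282,230).
- **c3:** the plate's ends are (108,80) and (705,250), and the post top is (568,103).

```bash
cat > h.py <<'E'
import numpy as np,cv2
from scipy.optimize import least_squares
from rig import ctrl
CAM={}
def cam(n):
    if n not in CAM: CAM[n]=ctrl.capture(n)
    return CAM[n]
def proj(n,P):
    c=cam(n); E=np.array(c["extrinsics"]); p=np.atleast_2d(P)@E[:3,:3].T+E[:3,3]; p=p*[1,-1,-1]
    return cv2.projectPoints(p.reshape(-1,1,3),np.zeros(3),np.zeros(3),np.array(c["mtx"]),np.array(c["dist_coeffs"]))[0].reshape(-1,2)
def Rpl(yaw,a,b):
    x=np.array([np.cos(a)*np.cos(yaw),np.cos(a)*np.sin(yaw),np.sin(a)])
    h=-np.tan(a)*np.sin(b)   # horizontal comp of y along x's heading
    k=np.sqrt(1-np.sin(b)**2-h*h)
    y=np.array([h*np.cos(yaw)-k*np.sin(yaw),h*np.sin(yaw)+k*np.cos(yaw),np.sin(b)])
    return np.c_[x,y,np.cross(x,y)]
E
cat > fit.py <<'E'
from h import *
def un(px,o,f): return (np.array(px,float)+.5)/f-.5+o
tp=[((175,230,0),(155,78)),((175,-15,0),(640,133)),((-15,230,0),(80,490)),((0,148,12),(262,483)),((0,0,12),(553,498)),((118,0,12),(600,258)),((118,-15,12),(630,262)),((-15,148,12),(262,513))]
sc=[((175,-15,0),(108,80)),((-15,230,0),(705,250))]
post_t=[(44,(238,405)),(10,(208,380))]; post_s=[(44,(568,103)),(10,(557,170))]
A=np.array([t[0] for t in tp])/1e3; Au=un([t[1] for t in tp],[360,165],5)
B=np.array([t[0] for t in sc])/1e3; Bu=un([t[1] for t in sc],[225,130],6.5)
def res(p,full=False):
    R=Rpl(p[3],p[4],p[5]); f=lambda X:p[:3]+np.array(X)@R.T
    pp=lambda L:[(.045,.195-p[6],z/1e3) for z,_ in L]
    r=np.r_[(proj("top",f(A))-Au).ravel(),(proj("top",f(pp(post_t)))-un([q for _,q in post_t],[360,165],5)).ravel(),
     (proj("scene",f(B))-Bu).ravel(),(proj("scene",f(pp(post_s)))-un([q for _,q in post_s],[225,130],6.5)).ravel()]
    return r if full else np.r_[r,(p[4]-np.radians(24))*300,(p[5]-np.radians(15))*300]
s=least_squares(res,[.45,-.25,.15,-.1,.42,.26,.006],loss='soft_l1')
p=s.x; print(p[:3],np.degrees(p[3:6]),p[6]); print(res(p,True).reshape(-1,2).round(1).tolist())
R=Rpl(*p[3:6]); print(R.round(4)); np.save("plate.npy",np.r_[p])
# carrier
C=np.array([(-45,-60),(45,-60),(45,60),(-45,60)])/1e3
cu=un([(493,368),(480,87),(100,110),(105,392)],[210,195],8)
# bar top ends (mid-width)
bu=un([(285,330),(281,130)],[210,195],8)
def rc(q):
    M=np.array([[np.cos(q[2]),-np.sin(q[2])],[np.sin(q[2]),np.cos(q[2])]])
    P=np.c_[C@M.T+q[:2],np.full(4,.006)]
    Q=np.c_[np.array([(-.03,0),(.03,0)])@M.T+q[:2],np.full(2,.034)]
    return np.r_[(proj("top",P)-cu).ravel(),(proj("top",Q)-bu).ravel()]
s=least_squares(rc,[.45,.1,0]); print(s.x[:2],np.degrees(s.x[2]),s.fun.reshape(-1,2).round(1).tolist())
E
python3 fit.py
```

```text
[ 0.44128363 -0.27096959  0.04358775] [-7.16495908 23.99632693 14.9778649 ] 0.01046268131445553
[[0.3, -0.1], [0.3, 0.3], [0.1, 0.7], [0.4, -0.3], [-1.2, 0.1], [0.5, -0.2], [0.0, -0.4], [-0.8, -0.1], [0.3, -0.1], [-0.2, -0.0], [-0.4, 0.1], [1.3, -1.0], [0.6, 0.1], [-0.6, 1.4]]
[[ 0.9064  0.0055 -0.4223]
 [-0.1139  0.966  -0.232 ]
 [ 0.4067  0.2584  0.8763]]
[0.52248817 0.26412673] 5.506702683659109 [[-0.1, 0.4], [0.1, 0.2], [0.3, 0.3], [0.2, 0.4], [-0.2, -1.0], [-0.4, -0.2]]
```

```bash
cat >> h.py <<'E'
from scipy.spatial.transform import Rotation as Ro
P=np.load("plate.npy") if __import__("os").path.exists("plate.npy") else None
if P is not None: PR=Rpl(*P[3:6]); PO=P[:3]
def w(*pl): return PO+PR@np.array(pl)
def to(target,yaw=None,n=None):
    s=ctrl.read_state(); R=Ro.from_euler("xyz",s["orientation"],degrees=True).as_matrix()
    d=R.T@(np.array(target)-s["tcp_pos"]); y=s["orientation"][2]
    print("t %.2f tcp"%s["time_s"],s["tcp_pos"].round(4),s["orientation"].round(2),"F",s["force"].round(2),"-> d",d.round(4),"turn",None if yaw is None else round(y-yaw,2))
E
python3 - <<'E'
from h import *
to([.522,.264,.205],5.5)
E
```

```text
t 0.20 tcp [ 0.1845 -0.5443  0.205 ] [-1.7994e+02 -1.0000e-02  1.8720e+01] F [-0.38  0.83  0.05] -> d [ 0.5791 -0.6571  0.0007] turn 13.22
```

>>> {"op": "apply_moves", "data": {"increments": [[[0.026,-0.03,-0.005,0],[0.052,-0.06,-0.01,0],[0.078,-0.09,-0.015,0],[0.104,-0.12,-0.02,0],[0.13,-0.15,-0.02,0],[0.156,-0.18,-0.02,0],[0.182,-0.21,-0.02,0],[0.208,-0.24,-0.02,0],[0.234,-0.27,-0.02,0],[0.26,-0.3,-0.02,0]]], "jaw": 0.06, "grip_force": 10}}

```text
time_s: 1.03
tcp_pos: [0.3346, -0.1752, 0.2255]
orientation: [180.0, -0.0, 18.7]
force: [0.7, -0.3, 0.9]
finger_gap: 0.639
finger_force: 0.0
```

>>> {"op": "apply_moves", "data": {"increments": [[[0.026,-0.03,0,0],[0.052,-0.06,0,0],[0.078,-0.09,0,0],[0.104,-0.12,0,0],[0.13,-0.15,0,0],[0.156,-0.18,0,0],[0.182,-0.21,0,0],[0.208,-0.24,0,0],[0.234,-0.27,0,0],[0.26,-0.3,0,0]]]}}

```text
time_s: 1.87
tcp_pos: [0.4846, 0.1927, 0.2254]
orientation: [180.0, 0.0, 18.8]
force: [0.9, -0.3, 0.1]
finger_gap: 0.639
finger_force: 0.0
```

>>> {"op": "apply_moves", "data": {"increments": [[[0.03,-0.03,0.02,5],[0.059,-0.057,0.04,10],[0.059,-0.057,0.07,13.2],[0.059,-0.057,0.1,13.2],[0.059,-0.057,0.1,13.2],[0.059,-0.057,0.1,13.2]]]}}

```text
time_s: 2.37
tcp_pos: [0.5207, 0.2631, 0.124]
orientation: [179.9, 0.3, 5.6]
force: [-0.4, 0.2, 0.2]
finger_gap: 0.64
finger_force: 0.0
```

```bash
python3 - <<'E'
from h import *
to([.522,.264,.021],5.5)
c=ctrl.capture("top")["frame"][:,:,::-1]; s=ctrl.capture("scene")["frame"][:,:,::-1]
cv2.imwrite("pics/g1.png",np.hstack([cv2.resize(c[180:280,200:300],(400,400),interpolation=2),cv2.resize(s[225:305,335:415],(400,400),interpolation=2)]))
E
```

```text
t 2.37 tcp [0.5207 0.2631 0.124 ] [179.92   0.25   5.56] F [-0.42  0.18  0.21] -> d [ 0.0019 -0.0009  0.1029] turn 0.06
```

View pics/g1.png

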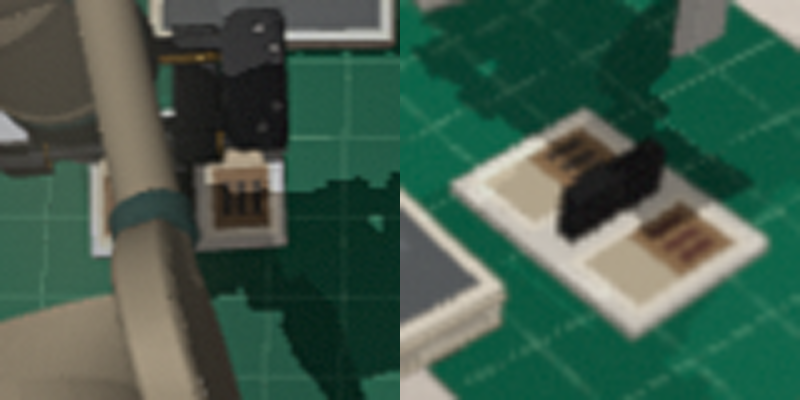

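The view shows the bar undisturbed and centred below the open fingers, so I'll go down and grip.

>>> {"op": "apply_moves", "data": {"increments": [[[0.001,-0.001,0.03,0],[0.001,-0.001,0.06,0],[0.001,-0.001,0.085,0],[0.001,-0.001,0.1,0],[0.001,-0.001,0.103,0],[0.001,-0.001,0.103,0]]]}}

```text
time_s: 2.97
tcp_pos: [0.5239, 0.2644, 0.0236]
orientation: [-180.0, -0.1, 5.5]
force: [0.2, -0.4, -0.0]
finger_gap: 0.636
finger_force: 0.0
```

>>> {"op": "apply_moves", "data": {"increments": [[[0,0,0,0],[0,0,0,0],[0,0,0,0],[0,0,0,0],[0,0,0,0],[0,0,0,0],[0,0,0,0],[0,0,0,0]]], "jaw": 0.004, "grip_force": 12}}

```text
time_s: 3.63
tcp_pos: [0.5229, 0.2646, 0.0225]
orientation: [180.0, -0.0, 5.5]
force: [0.4, -0.4, 0.8]
finger_gap: 0.124
finger_force: 12.0
```

>>> {"op": "apply_moves", "data": {"increments": [[[0,0,-0.015,0],[0,0,-0.04,0],[0,0,-0.07,0],[0,0,-0.1,0],[0,0,-0.13,0],[0,0,-0.16,0],[0,0,-0.19,0],[0,0,-0.21,0],[0,0,-0.21,0]]]}}

```text
time_s: 4.38
tcp_pos: [0.5253, 0.2655, 0.237]
orientation: [-179.9, -0.5, 5.5]
force: [0.8, 0.3, -1.4]
finger_gap: 0.125
finger_force: 12.0
```

```bash
python3 - <<'E'
from h import *
t=w(.062,.088,.022); print(t, w(.107,.148,0)); to([t[0],t[1],.23],-7.16)
E
```

```text
[ 0.4886745  -0.19813016  0.11082259] [ 0.53908381 -0.14019236  0.1253523 ]
t 4.38 tcp [0.5253 0.2655 0.237 ] [-179.88   -0.49    5.53] F [ 0.79  0.3  -1.43] -> d [-0.0812  0.458   0.0053] turn 12.69
```

>>> {"op": "apply_moves", "data": {"increments": [[[-0.004,0.015,0,1],[-0.008,0.045,0,2],[-0.014,0.08,0,4],[-0.02,0.115,0,6],[-0.026,0.15,0,8],[-0.032,0.185,0,10],[-0.038,0.22,0,12],[-0.044,0.255,0,12.7],[-0.05,0.285,0,12.7],[-0.055,0.31,0,12.7]]]}}

```text
time_s: 5.22
tcp_pos: [0.4953, -0.0519, 0.2297]
orientation: [180.0, 0.3, -7.3]
force: [0.3, 0.3, -1.6]
finger_gap: 0.124
finger_force: 12.0
```

```bash
python3 - <<'E'
from h import *
t=w(.062,.088,.022); to([t[0],t[1],.2],-7.16)
E
```

```text
t 5.22 tcp [ 0.4953 -0.0519  0.2297] [179.95   0.31  -7.3 ] F [ 0.33  0.33 -1.57] -> d [0.0122 0.1459 0.0298] turn -0.14
```

>>> {"op": "apply_moves", "data": {"increments": [[[0.003,0.03,0,0],[0.006,0.06,0,0],[0.009,0.09,0,0],[0.011,0.12,0,0],[0.012,0.14,0,0],[0.012,0.144,0.015,0],[0.012,0.144,0.03,0],[0.012,0.144,0.045,0],[0.012,0.144,0.05,0],[0.012,0.144,0.05,0]]]}}

```text
time_s: 6.05
tcp_pos: [0.4891, -0.1928, 0.1791]
orientation: [-179.9, 0.4, -7.2]
force: [-0.7, 0.4, -1.6]
finger_gap: 0.125
finger_force: 12.0
```

```bash
python3 - <<'E'
from h import *
t=w(.062,.088,.022); to(t,-7.16)
c=ctrl.capture("top")["frame"][:,:,::-1]; s=ctrl.capture("scene")["frame"][:,:,::-1]
cv2.imwrite("pics/g2.png",np.hstack([cv2.resize(c[160:280,360:480],(400,400),interpolation=2),cv2.resize(s[120:220,235:335],(400,400),interpolation=2)]))
E
```

```text
t 6.05 tcp [ 0.4891 -0.1928  0.1791] [-179.86    0.41   -7.22] F [-0.74  0.45 -1.58] -> d [0.0007 0.0055 0.0683] turn -0.06
```

View pics/g2.png

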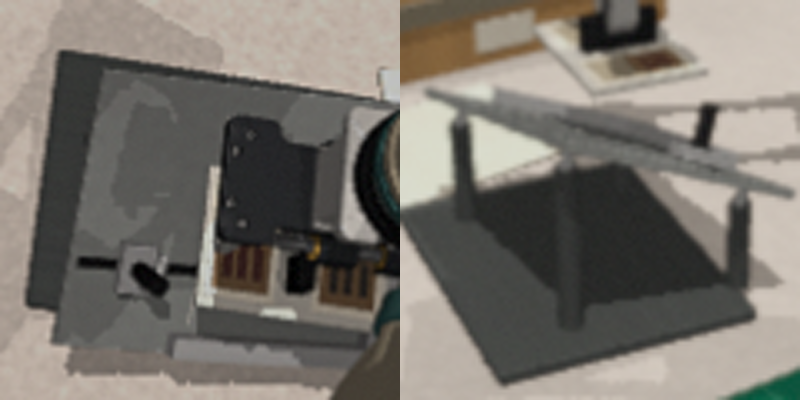

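The carrier hangs level above the plate, clear of the keeper on the left. I'll lower it to first contact.

>>> {"op": "apply_moves", "data": {"increments": [[[0,0.005,0.01,0],[0,0.005,0.02,0],[0,0.005,0.028,0],[0,0.005,0.032,0],[0,0.005,0.034,0],[0,0.005,0.034,0]]]}}

```text
time_s: 6.65
tcp_pos: [0.4909, -0.1984, 0.1479]
orientation: [-180.0, 0.1, -7.2]
force: [-0.0, -0.6, -1.7]
finger_gap: 0.126
finger_force: 12.0
```

>>> {"op": "apply_moves", "data": {"increments": [[[0,0,0.002,0],[0,0,0.004,0],[0,0,0.005,0],[0,0,0.006,0],[0,0,0.006,0]]], "grip_force": 6}}

```text
time_s: 7.07
tcp_pos: [0.4913, -0.1986, 0.1424]
orientation: [180.0, -0.0, -7.2]
force: [-0.4, -0.8, -0.6]
finger_gap: 0.128
finger_force: 6.0
```

>>> {"op": "apply_moves", "data": {"increments": [[[0,0,0.001,0],[0,0,0.002,0],[0,0,0.003,0],[0,0,0.004,0],[0,0,0.004,0]]]}}

```text
time_s: 7.48
tcp_pos: [0.4912, -0.1985, 0.1382]
orientation: [-180.0, 0.0, -7.2]
force: [0.4, -0.0, -1.1]
finger_gap: 0.126
finger_force: 6.0
```

>>> {"op": "apply_moves", "data": {"increments": [[[0,0,0.001,0],[0,0,0.002,0],[0,0,0.003,0],[0,0,0.004,0],[0,0,0.005,0],[0,0,0.005,0]]]}}

```text
time_s: 7.98
tcp_pos: [0.4912, -0.1985, 0.1332]
orientation: [-180.0, 0.0, -7.2]
force: [-0.6, -0.7, -1.1]
finger_gap: 0.132
finger_force: 6.0
```

>>> {"op": "apply_moves", "data": {"increments": [[[0,0,0.001,0],[0,0,0.002,0],[0,0,0.003,0],[0,0,0.004,0],[0,0,0.005,0],[0,0,0.005,0]]]}}

```text
time_s: 8.48
tcp_pos: [0.4914, -0.1987, 0.1284]
orientation: [180.0, -0.0, -7.2]
force: [-1.8, -0.8, -0.0]
finger_gap: 0.132
finger_force: 6.1
```

```bash
python3 - <<'E'
from h import *
t=w(.062,.088,.022); to(t,-7.16)
c=ctrl.capture("top")["frame"][:,:,::-1]; s=ctrl.capture("scene")["frame"][:,:,::-1]
cv2.imwrite("pics/g3.png",np.hstack([cv2.resize(c[160:280,360:480],(400,400),interpolation=2),cv2.resize(s[120:200,245:325],(400,400),interpolation=2)]))
E
```

```text
t 8.48 tcp [ 0.4914 -0.1987  0.1284] [ 1.7999e+02 -1.0000e-02 -7.1800e+00] F [-1.81 -0.8  -0.01] -> d [-0.0028 -0.0003  0.0176] turn -0.02
```

View pics/g3.png

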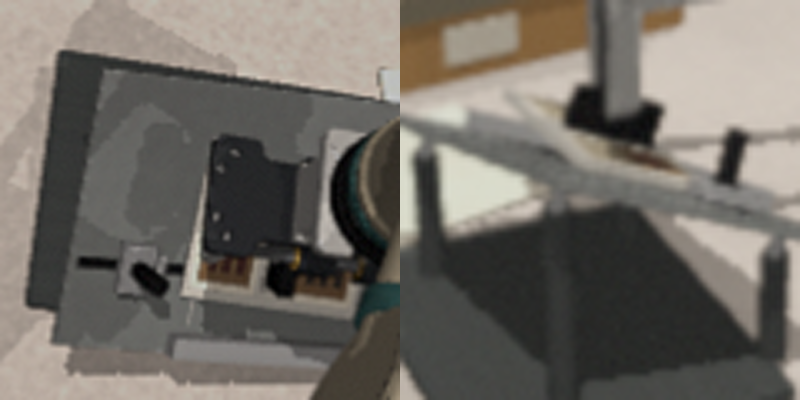

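The carrier is pivoting in the pads and its upper edge rests on the plate. I'll keep lowering with a lighter grip.

>>> {"op": "apply_moves", "data": {"increments": [[[0,0,0.001,0],[0,0,0.002,0],[0,0,0.003,0],[0,0,0.004,0],[0,0,0.004,0]]], "grip_force": 4.5}}

```text
time_s: 9.0
tcp_pos: [0.4912, -0.1985, 0.1242]
orientation: [-180.0, 0.0, -7.2]
force: [-0.8, -0.8, -0.6]
finger_gap: 0.139
finger_force: 4.6
```

>>> {"op": "apply_moves", "data": {"increments": [[[0,0,0.001,0],[0,0,0.002,0],[0,0,0.003,0],[0,0,0.003,0]]]}}

```text
time_s: 9.33
tcp_pos: [0.4912, -0.1985, 0.1212]
orientation: [-180.0, 0.0, -7.2]
force: [0.2, -0.6, 0.0]
finger_gap: 0.147
finger_force: 4.6
```

>>> {"op": "apply_moves", "data": {"increments": [[[0,0,0.001,0],[0,0,0.002,0],[0,0,0.003,0],[0,0,0.003,0]]]}}

```text
time_s: 9.67
tcp_pos: [0.4912, -0.1985, 0.1182]
orientation: [-180.0, 0.0, -7.2]
force: [-0.7, 0.1, -0.9]
finger_gap: 0.149
finger_force: 4.6
```

>>> {"op": "apply_moves", "data": {"increments": [[[0,0,0.001,0],[0,0,0.002,0],[0,0,0.003,0],[0,0,0.003,0]]]}}

```text
time_s: 10.0
tcp_pos: [0.4912, -0.1988, 0.1157]
orientation: [180.0, -0.0, -7.2]
force: [-2.4, -0.3, 2.4]
finger_gap: 0.153
finger_force: 4.9
```

>>> {"op": "apply_moves", "data": {"increments": [[[0,0,0.001,0],[0,0,0.002,0],[0,0,0.003,0],[0,0,0.003,0]]]}}

```text
time_s: 10.33
tcp_pos: [0.4915, -0.1991, 0.113]
orientation: [179.9, -0.1, -7.2]
force: [-1.7, -1.9, 5.2]
finger_gap: 0.157
finger_force: 4.8
```

```bash
python3 - <<'E'
from h import *
t=w(.062,.088,.022); to(t,-7.16); print(PR.T@(ctrl.read_state()["tcp_pos"]-PO))
c=ctrl.capture("top")["frame"][:,:,::-1]; s=ctrl.capture("scene")["frame"][:,:,::-1]
cv2.imwrite("pics/g4.png",np.hstack([cv2.resize(c[190:270,400:480],(400,400),interpolation=2),cv2.resize(s[120:200,245:325],(400,400),interpolation=2)]))
E
```

```text
t 10.33 tcp [ 0.4915 -0.1991  0.113 ] [ 1.7994e+02 -5.0000e-02 -7.1700e+00] F [-1.71 -1.88  5.24] -> d [-0.003  -0.0006  0.0022] turn -0.01
[0.06559681 0.08768504 0.02292821]
```

View pics/g4.png

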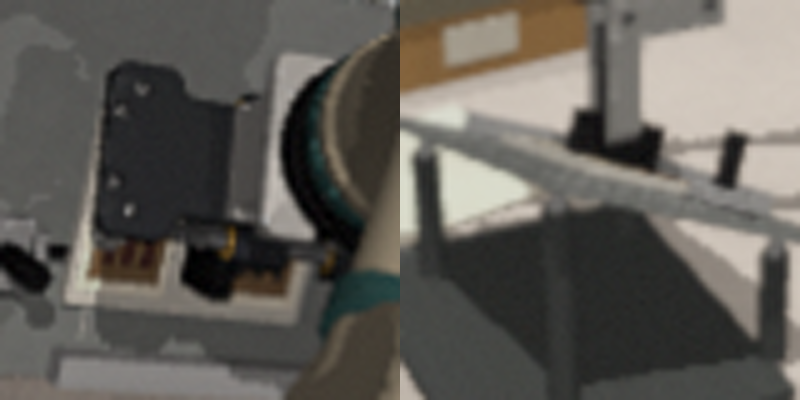

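The carrier is almost flat, pressed lightly at about 5 N. I'll ease up a little and open the jaws gradually.

>>> {"op": "apply_moves", "data": {"increments": [[[0,0,-0.0005,0],[0,0,-0.001,0],[0,0,-0.001,0]]], "grip_force": 3}}

```text
time_s: 10.68
tcp_pos: [0.4913, -0.1991, 0.1136]
orientation: [179.9, -0.0, -7.2]
force: [-0.7, -3.0, 1.8]
finger_gap: 0.166
finger_force: 3.2
```

>>> {"op": "apply_moves", "data": {"increments": [[[0,0,0,0],[0,0,0,0],[0,0,0,0]]], "jaw": 0.015}}

```text
time_s: 10.93
tcp_pos: [0.4913, -0.1988, 0.1134]
orientation: [180.0, 0.0, -7.2]
force: [-2.4, -2.0, 3.5]
finger_gap: 0.158
finger_force: 3.2
```

>>> {"op": "apply_moves", "data": {"increments": [[[0,0,0,0],[0,0,0,0],[0,0,0,0]]], "jaw": 0.0154}}

```text
time_s: 11.18
tcp_pos: [0.4913, -0.1986, 0.1134]
orientation: [-180.0, 0.0, -7.2]
force: [-1.5, -2.8, 1.6]
finger_gap: 0.162
finger_force: 2.2
```

>>> {"op": "apply_moves", "data": {"increments": [[[0,0,0,0],[0,0,0,0],[0,0,0,0]]], "jaw": 0.0158}}

```text
time_s: 11.43
tcp_pos: [0.4914, -0.1983, 0.1133]
orientation: [-180.0, 0.0, -7.2]
force: [-0.7, -2.0, 0.3]
finger_gap: 0.17
finger_force: 1.0
```

```bash
python3 - <<'E'
from h import *
to(w(.062,.088,.022),-7.16); print(PR.T@(ctrl.read_state()["tcp_pos"]-PO))
c=ctrl.capture("top")["frame"][:,:,::-1]; s=ctrl.capture("scene")["frame"][:,:,::-1]
cv2.imwrite("pics/g5.png",np.hstack([cv2.resize(c[190:270,400:480],(400,400),interpolation=2),cv2.resize(s[120:200,245:325],(400,400),interpolation=2)]))
E
```

```text
t 11.43 tcp [ 0.4914 -0.1983  0.1133] [-179.96    0.     -7.18] F [-0.69 -1.96  0.27] -> d [-0.0027  0.0002  0.0025] turn -0.02
[0.0654704  0.08852111 0.02303883]
```

>>> {"op": "apply_moves", "data": {"increments": [[[0,0,0,0],[0,0,0,0],[0,0,0,0]]], "jaw": 0.0161}}

```text
time_s: 11.78
tcp_pos: [0.4913, -0.1983, 0.1133]
orientation: [-180.0, 0.0, -7.2]
force: [-1.1, 0.0, 0.8]
finger_gap: 0.168
finger_force: 0.3
```

>>> {"op": "apply_moves", "data": {"increments": [[[0,0,0,0],[0,0,0,0],[0,0,0,0]]], "jaw": 0.0164}}

```text
time_s: 12.03
tcp_pos: [0.4913, -0.1986, 0.1134]
orientation: [180.0, 0.0, -7.2]
force: [-0.8, -1.1, -0.4]
finger_gap: 0.173
finger_force: 0.3
```

>>> {"op": "apply_moves", "data": {"increments": [[[0,0,0,0],[0,0,0,0],[0,0,0,0]]], "jaw": 0.0167}}

```text
time_s: 12.28
tcp_pos: [0.4914, -0.1986, 0.1135]
orientation: [180.0, -0.0, -7.2]
force: [-0.2, -0.3, 0.0]
finger_gap: 0.178
finger_force: 0.2
```

>>> {"op": "apply_moves", "data": {"increments": [[[0,0,0,0],[0,0,0,0],[0,0,0,0]]], "jaw": 0.017}}

```text
time_s: 12.53
tcp_pos: [0.4913, -0.1986, 0.1135]
orientation: [180.0, -0.0, -7.2]
force: [0.1, -0.9, 0.1]
finger_gap: 0.181
finger_force: 0.2
```

>>> {"op": "apply_moves", "data": {"increments": [[[0,0,0,0],[0,0,0,0],[0,0,0,0],[0,0,0,0]]], "jaw": 0.022}}

```text
time_s: 12.87
tcp_pos: [0.4914, -0.1985, 0.1135]
orientation: [-180.0, -0.0, -7.2]
force: [0.2, 0.3, -1.0]
finger_gap: 0.232
finger_force: 0.0
```

>>> {"op": "apply_moves", "data": {"increments": [[[0,0,0,0],[0,0,0,0],[0,0,0,0],[0,0,0,0],[0,0,0,0],[0,0,0,0],[0,0,0,0],[0,0,0,0]]], "jaw": 0.06}}

```text
time_s: 13.53
tcp_pos: [0.4913, -0.1986, 0.1135]
orientation: [180.0, -0.0, -7.2]
force: [0.4, -0.1, 0.5]
finger_gap: 0.637
finger_force: 0.0
```

>>> {"op": "apply_moves", "data": {"increments": [[[0,0,-0.01,0],[0,0,-0.03,0],[0,0,-0.05,0],[0,0,-0.07,0],[0.03,0,-0.1,0],[0.06,0,-0.12,0],[0.06,0,-0.12,0]]]}}

```text
time_s: 14.12
tcp_pos: [0.5582, -0.2084, 0.239]
orientation: [179.8, -0.8, -7.1]
force: [0.6, -0.6, 1.0]
finger_gap: 0.64
finger_force: 0.0
```

```bash
python3 - <<'E'
from h import *
to(w(.045,.21,.03),-7.16)
c=ctrl.capture("top")["frame"][:,:,::-1]; CAM["top"]=ctrl.capture("top")
cv2.imwrite("pics/raw_top2.png",c)
d=cv2.resize(c[205:275,370:490],None,fx=6.5,fy=6.5,interpolation=2).copy()
for x,y in((0,60),(0,120),(45,60)): # (home corners at z=6mm)
    pass
for P3 in [w(0,.12,.006),w(.09,.12,.006),w(.09,0,.006),w(0,0,.006)]:
    u=proj("top",P3)[0]; print(u.round(1)); q=((u-[370,205]+.5)*6.5).astype(int); cv2.drawMarker(d,tuple(int(v) for v in q),(0,0,255),0,12,1)
cv2.imwrite("pics/g6.png",d)
E
```

```text
t 14.12 tcp [ 0.5582 -0.2084  0.239 ] [179.77  -0.82  -7.13] F [ 0.61 -0.56  0.98] -> d [-0.1043 -0.1167  0.0947] turn 0.03
[422.3 260.6]
[430.1 222.9]
[475.9 227. ]
[467.6 263.4]
```

View pics/g6.png

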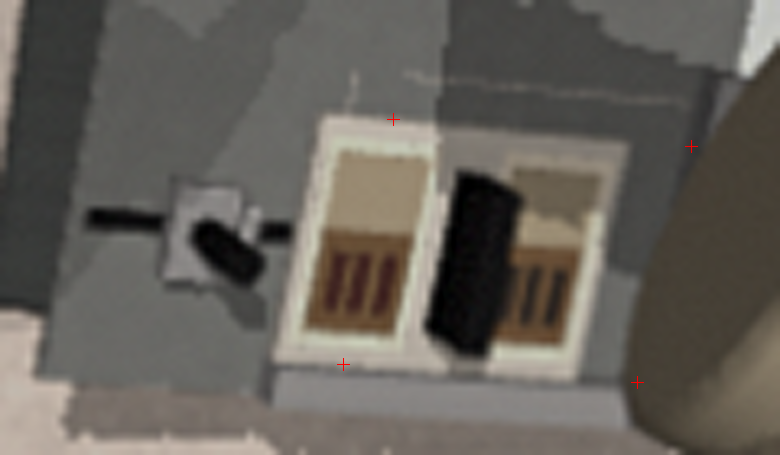

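The carrier lies square on the lower stop. Its left edge is about 10 px left of the home marks, so it sits about 27 mm short of the side stop. The keeper is still open. Next I'll bring closed fingers in behind the post.

```bash
python3 - <<'E'
from h import *
t=w(.045,.228,.024); print(t); to([t[0],t[1],.239],-0.3); print(PR[:,1])
E
```

```text
[ 0.47318796 -0.06141572  0.14184399]
t 14.22 tcp [ 0.5517 -0.2063  0.2345] [ 1.7996e+02 -9.0000e-02 -7.1400e+00] F [-0.41  0.53 -0.08] -> d [-0.0959 -0.134  -0.0048] turn -6.84
[0.00548218 0.96601019 0.25844586]
```

>>> {"op": "apply_moves", "data": {"increments": [[[-0.02,-0.03,0,-2],[-0.04,-0.06,0,-4],[-0.06,-0.09,0,-6],[-0.08,-0.115,0,-6.8],[-0.096,-0.134,0,-6.8],[-0.096,-0.134,0.02,-6.8],[-0.096,-0.134,0.04,-6.8],[-0.096,-0.134,0.05,-6.8],[-0.096,-0.134,0.05,-6.8]]], "jaw": 0, "grip_force": 10}}

```text
time_s: 14.97
tcp_pos: [0.469, -0.0604, 0.1807]
orientation: [-179.9, 0.4, -0.4]
force: [-0.3, -0.1, -0.3]
finger_gap: 0.036
finger_force: 0.0
```

```bash
python3 - <<'E'
from h import *
to(w(.045,.228,.024),-0.3)
E
```

```text
t 14.97 tcp [ 0.469  -0.0604  0.1807] [-179.91    0.4    -0.38] F [-0.29 -0.07 -0.28] -> d [0.0045 0.0011 0.0388] turn -0.08
```

>>> {"op": "apply_moves", "data": {"increments": [[[0.001,0.001,0.012,0],[0.001,0.001,0.025,0],[0.001,0.001,0.034,0],[0.001,0.001,0.038,0],[0.001,0.001,0.038,0],[0.001,0.001,0.038,0]]]}}

```text
time_s: 15.47
tcp_pos: [0.4735, -0.0624, 0.1457]
orientation: [180.0, -0.0, -0.4]
force: [0.3, -0.1, 0.2]
finger_gap: 0.004
finger_force: 0.0
```

>>> {"op": "apply_moves", "data": {"increments": [[[0,0.003,0.0008,0],[0,0.006,0.0016,0],[0,0.009,0.0024,0],[0,0.012,0.0032,0],[0,0.015,0.004,0],[0,0.018,0.0048,0],[0,0.02,0.0054,0],[0,0.02,0.0054,0]]]}}

```text
time_s: 16.13
tcp_pos: [0.4731, -0.0826, 0.1399]
orientation: [180.0, 0.0, -0.4]
force: [0.3, 0.0, -0.3]
finger_gap: 0.006
finger_force: 0.0
```

```bash
cat > st.py <<'E'
from h import *
s=ctrl.read_state(); print("plate",(PR.T@(s["tcp_pos"]-PO)).round(4),"Fplate",(PR.T@s["force"]).round(2),s["time_s"],s["orientation"].round(2))
E
python3 st.py
```

```text
plate [0.0466 0.207  0.0272] Fplate [ 0.18 -0.06 -0.39] 16.1333 [ 1.7999e+02  1.0000e-02 -4.1000e-01]
```

Contact with the post should come near y ≈ 0.204. I'll go on in small steps.

>>> {"op": "apply_moves", "data": {"increments": [[[0,0.002,0.0005,0],[0,0.004,0.001,0],[0,0.006,0.0016,0],[0,0.008,0.002,0],[0,0.01,0.0026,0],[0,0.01,0.0026,0]]]}}

```text
time_s: 16.63
tcp_pos: [0.4732, -0.0916, 0.1375]
orientation: [-179.9, -0.0, -0.4]
force: [0.3, 3.3, 1.4]
finger_gap: 0.006
finger_force: 1.8
```

>>> {"op": "apply_moves", "data": {"increments": [[[0,0.002,0.0005,0],[0,0.004,0.001,0],[0,0.006,0.0016,0],[0,0.008,0.002,0],[0,0.01,0.0026,0],[0,0.01,0.0026,0]]]}}

```text
time_s: 17.13
tcp_pos: [0.473, -0.1026, 0.1347]
orientation: [180.0, 0.0, -0.4]
force: [-0.0, 2.6, 0.8]
finger_gap: 0.008
finger_force: 1.6
```

```bash
python3 st.py
```

```text
plate [0.0466 0.1864 0.0273] Fplate [-0.    2.73  0.08] 17.1333 [ 1.7998e+02  1.0000e-02 -3.9000e-01]
```

>>> {"op": "apply_moves", "data": {"increments": [[[0,0.001,0.0003,0],[0,0.002,0.0005,0],[0,0.003,0.0008,0],[0,0.004,0.001,0],[0,0.005,0.0013,0],[0,0.006,0.0016,0],[0,0.007,0.0019,0],[0,0.008,0.0021,0],[0,0.009,0.0024,0],[0,0.01,0.0027,0]]]}}

```text
time_s: 17.97
tcp_pos: [0.473, -0.1123, 0.1321]
orientation: [180.0, 0.0, -0.4]
force: [0.0, 5.0, 1.7]
finger_gap: 0.009
finger_force: 2.0
```

>>> {"op": "apply_moves", "data": {"increments": [[[0,0.001,0.0003,0],[0,0.002,0.0005,0],[0,0.003,0.0008,0],[0,0.004,0.001,0],[0,0.005,0.0013,0],[0,0.006,0.0016,0],[0,0.007,0.0019,0],[0,0.008,0.0021,0],[0,0.008,0.0021,0]]]}}

```text
time_s: 18.72
tcp_pos: [0.4729, -0.1204, 0.13]
orientation: [180.0, 0.0, -0.4]
force: [0.2, 4.0, 1.0]
finger_gap: 0.006
finger_force: 1.7
```

```bash
python3 st.py; python3 - <<'E'
from h import *
c=ctrl.capture("top")["frame"]; print(c[240:260:2,405:440].mean(2).mean(0).round().tolist())
E
```

```text
plate [0.0467 0.1679 0.0274] Fplate [ 0.18  4.12 -0.13] 18.7167 [ 1.7998e+02  1.0000e-02 -3.8000e-01]
[53.0, 52.0, 60.0, 66.0, 64.0, 62.0, 61.0, 65.0, 94.0, 101.0, 102.0, 106.0, 104.0, 95.0, 94.0, 94.0, 82.0, 88.0, 102.0, 110.0, 117.0, 121.0, 124.0, 126.0, 128.0, 128.0, 126.0, 124.0, 120.0, 114.0, 108.0, 100.0, 95.0, 84.0, 80.0]
```

>>> {"op": "apply_moves", "data": {"increments": [[[0,0.0005,0.0001,0],[0,0.001,0.0003,0],[0,0.0015,0.0004,0],[0,0.002,0.0005,0],[0,0.0025,0.0007,0],[0,0.003,0.0008,0],[0,0.0035,0.0009,0],[0,0.004,0.001,0]]]}}

```text
time_s: 19.43
tcp_pos: [0.4729, -0.1242, 0.129]
orientation: [180.0, 0.0, -0.4]
force: [0.3, 3.4, 1.8]
finger_gap: -0.0
finger_force: 2.0
```

>>> {"op": "apply_moves", "data": {"increments": [[[0,0.0005,0.0001,0],[0,0.001,0.0003,0],[0,0.001,0.0003,0]]]}}

```text
time_s: 19.68
tcp_pos: [0.4728, -0.1253, 0.1287]
orientation: [180.0, 0.0, -0.4]
force: [-0.1, 3.4, 1.5]
finger_gap: 0.005
finger_force: 1.8
```

>>> {"op": "apply_moves", "data": {"increments": [[[0,0.0005,0.0001,0],[0,0.001,0.0003,0],[0,0.001,0.0003,0]]]}}

```text
time_s: 19.93
tcp_pos: [0.4729, -0.1263, 0.1284]
orientation: [180.0, 0.0, -0.4]
force: [-0.5, 3.4, 1.2]
finger_gap: 0.006
finger_force: 1.8
```

```bash
python3 st.py
```

```text
plate [0.0467 0.1619 0.0274] Fplate [-0.35  3.55  0.5 ] 19.9333 [179.99   0.    -0.38]
```

>>> {"op": "apply_moves", "data": {"increments": [[[0,0.0005,0.0001,0],[0,0.001,0.0003,0],[0,0.001,0.0003,0]]]}}

```text
time_s: 20.18
tcp_pos: [0.4729, -0.1273, 0.1282]
orientation: [180.0, 0.0, -0.4]
force: [-0.5, 4.5, 2.5]
finger_gap: 0.004
finger_force: 1.9
```

>>> {"op": "apply_moves", "data": {"increments": [[[0,0.0005,0.0001,0],[0,0.0005,0.0001,0]]]}}

```text
time_s: 20.35
tcp_pos: [0.4729, -0.1278, 0.1281]
orientation: [180.0, 0.0, -0.4]
force: [-0.1, 3.3, 1.1]
finger_gap: 0.005
finger_force: 1.9
```

>>> {"op": "apply_moves", "data": {"increments": [[[0,0.0005,0.0001,0],[0,0.0005,0.0001,0]]]}}

```text
time_s: 20.52
tcp_pos: [0.4729, -0.1283, 0.1279]
orientation: [180.0, 0.0, -0.4]
force: [-1.2, 3.3, 2.1]
finger_gap: 0.002
finger_force: 1.9
```

>>> {"op": "apply_moves", "data": {"increments": [[[0,0.0005,0.0001,0],[0,0.0005,0.0001,0]]]}}

```text
time_s: 20.68
tcp_pos: [0.4729, -0.1287, 0.1278]
orientation: [180.0, 0.0, -0.4]
force: [-0.4, 4.0, 2.2]
finger_gap: 0.007
finger_force: 1.9
```

>>> {"op": "apply_moves", "data": {"increments": [[[0,0.0005,0.0001,0],[0,0.0005,0.0001,0]]]}}

```text
time_s: 20.85
tcp_pos: [0.4729, -0.1292, 0.1277]
orientation: [180.0, 0.0, -0.4]
force: [-0.6, 3.2, 1.2]
finger_gap: 0.006
finger_force: 1.9
```

>>> {"op": "apply_moves", "data": {"increments": [[[0,0.0005,0.0001,0],[0,0.0005,0.0001,0]]]}}

```text
time_s: 21.02
tcp_pos: [0.4729, -0.1297, 0.1276]
orientation: [180.0, 0.0, -0.4]
force: [-0.7, 3.6, 1.1]
finger_gap: 0.007
finger_force: 1.9
```

>>> {"op": "apply_moves", "data": {"increments": [[[0,0.0005,0.0001,0],[0,0.0005,0.0001,0]]]}}

```text
time_s: 21.18
tcp_pos: [0.4729, -0.1302, 0.1275]
orientation: [180.0, 0.0, -0.4]
force: [-0.8, 4.2, 1.4]
finger_gap: 0.004
finger_force: 1.9
```

```bash
python3 st.py
```

```text
plate [0.0467 0.1578 0.0275] Fplate [-0.68  4.43  0.58] 21.1833 [180.     0.    -0.38]
```

>>> {"op": "apply_moves", "data": {"increments": [[[0,0.0005,0.0001,0],[0,0.0005,0.0001,0]]]}}

```text
time_s: 21.35
tcp_pos: [0.4728, -0.1307, 0.1274]
orientation: [180.0, 0.0, -0.4]
force: [-0.9, 3.4, 0.7]
finger_gap: 0.005
finger_force: 1.9
```

>>> {"op": "apply_moves", "data": {"increments": [[[0,0.0004,0.0001,0],[0,0.0004,0.0001,0]]]}}

```text
time_s: 21.52
tcp_pos: [0.4729, -0.1311, 0.1273]
orientation: [180.0, 0.0, -0.4]
force: [-0.5, 4.1, 1.1]
finger_gap: 0.004
finger_force: 1.9
```

```bash
python3 st.py
```

```text
plate [0.0467 0.1569 0.0276] Fplate [-0.47  4.28  0.24] 21.5167 [180.     0.    -0.38]
```

>>> {"op": "apply_moves", "data": {"increments": [[[0,0.0005,0.0001,0],[0,0.0005,0.0001,0]]]}}

```text
time_s: 21.68
tcp_pos: [0.4728, -0.1316, 0.1272]
orientation: [180.0, 0.0, -0.4]
force: [-0.6, 4.3, 0.8]
finger_gap: 0.006
finger_force: 1.9
```

>>> {"op": "apply_moves", "data": {"increments": [[[0,0.0005,0.0001,0],[0,0.0005,0.0001,0]]]}}

```text
time_s: 21.85
tcp_pos: [0.4728, -0.1321, 0.1271]
orientation: [180.0, 0.0, -0.4]
force: [-0.3, 4.0, 0.8]
finger_gap: 0.004
finger_force: 1.9
```

```bash
python3 st.py
```

```text
plate [0.0467 0.1559 0.0276] Fplate [-0.42  4.07 -0.12] 21.85 [180.     0.    -0.38]
```

>>> {"op": "apply_moves", "data": {"increments": [[[0,0.0005,0.0001,0],[0,0.0005,0.0001,0]]]}}

```text
time_s: 22.02
tcp_pos: [0.4728, -0.1326, 0.127]
orientation: [180.0, 0.0, -0.4]
force: [-0.7, 3.4, 0.5]
finger_gap: 0.007
finger_force: 1.9
```

>>> {"op": "apply_moves", "data": {"increments": [[[0,0.0005,0.0001,0],[0,0.0005,0.0001,0]]]}}

```text
time_s: 22.18
tcp_pos: [0.4728, -0.1328, 0.1269]
orientation: [-180.0, 0.0, -0.4]
force: [-0.4, 4.7, 0.5]
finger_gap: 0.004
finger_force: 2.4
```

```bash
python3 st.py; python3 - <<'E'
from h import *
c=ctrl.capture("top"); CAM["top"]=c; g=c["frame"].mean(2)
for x in (.010,.015,.02):  # brightness along plate y on carrier-top line, near the low edge
    ys=np.arange(.10,.165,.0025); u=proj("top",np.array([w(x,y,.006) for y in ys]))
    print(x,cv2.remap(g.astype('f4'),u[:,0].astype('f4').reshape(1,-1),u[:,1].astype('f4').reshape(1,-1),1).round().astype(int).tolist())
E
```

```text
plate [0.0467 0.1551 0.0276] Fplate [-0.66  4.67 -0.5 ] 22.1833 [-1.7997e+02  1.0000e-02 -3.9000e-01]
0.01 [[113, 108, 100, 85, 73, 103, 118, 115, 84, 69, 69, 70, 71, 71, 73, 83, 75, 70, 70, 71, 71, 70, 70, 70, 70, 70]]
0.015 [[112, 106, 98, 84, 78, 106, 128, 116, 91, 70, 70, 71, 71, 72, 75, 81, 78, 70, 70, 70, 69, 70, 70, 70, 70, 69]]
0.02 [[111, 104, 97, 84, 64, 53, 73, 63, 50, 34, 32, 31, 35, 33, 44, 84, 75, 71, 70, 70, 70, 70, 70, 71, 71, 71]]
```

The image and the force both show contact: the carrier edge is at y ≈ 0.1195, which is home, and the finger force has begun to rise. A little more push will preload the nose.

>>> {"op": "apply_moves", "data": {"increments": [[[0,0.0003,0.0001,0],[0,0.0003,0.0001,0],[0,0.0003,0.0001,0]]]}}

```text
time_s: 22.48
tcp_pos: [0.4728, -0.133, 0.1269]
orientation: [-180.0, 0.0, -0.4]
force: [-0.4, 5.7, 0.4]
finger_gap: 0.006
finger_force: 2.6
```

```bash
python3 st.py
```

```text
plate [0.0467 0.155  0.0276] Fplate [-0.86  5.63 -0.85] 22.4833 [-179.96    0.     -0.38]
```

>>> {"op": "apply_moves", "data": {"increments": [[[0,0.0004,0.0001,0],[0,0.0004,0.0001,0],[0,0.0004,0.0001,0]]]}}

```text
time_s: 22.73
tcp_pos: [0.4728, -0.1332, 0.1268]
orientation: [-179.9, 0.0, -0.4]
force: [0.0, 5.7, 1.8]
finger_gap: 0.005
finger_force: 2.9
```

>>> {"op": "apply_moves", "data": {"increments": [[[0,0.0003,0.0001,0],[0,0.0003,0.0001,0],[0,0.0003,0.0001,0]]]}}

```text
time_s: 22.98
tcp_pos: [0.4728, -0.1333, 0.1267]
orientation: [-179.9, -0.0, -0.4]
force: [0.1, 5.9, 1.2]
finger_gap: 0.002
finger_force: 3.2
```

```bash
python3 st.py
```

```text
plate [0.0467 0.1546 0.0276] Fplate [-0.07  5.97 -0.38] 22.9833 [-179.92   -0.     -0.4 ]
```

>>> {"op": "apply_moves", "data": {"increments": [[[0,0.0004,0.0001,0],[0,0.0004,0.0001,0],[0,0.0004,0.0001,0],[0,0.0004,0.0001,0]]]}}

```text
time_s: 23.32
tcp_pos: [0.4728, -0.1335, 0.1267]
orientation: [-179.9, -0.0, -0.4]
force: [0.9, 6.6, 2.7]
finger_gap: 0.005
finger_force: 3.5
```

```bash
python3 st.py
```

```text
plate [0.0467 0.1544 0.0276] Fplate [1.17 7.07 0.44] 23.3167 [-179.9   -0.    -0.4]
```

Nose force is about 3 N, so I'll retreat along the slot and then up.

>>> {"op": "apply_moves", "data": {"increments": [[[0,-0.002,-0.0005,0],[0,-0.005,-0.0014,0],[0,-0.01,-0.0027,0],[0,-0.015,-0.004,0],[0,-0.02,-0.0054,0],[0,-0.02,-0.03,0],[0,-0.02,-0.06,0],[0,-0.03,-0.09,0],[0,-0.06,-0.12,0],[0,-0.09,-0.13,0]]]}}

```text
time_s: 24.15
tcp_pos: [0.4758, -0.045, 0.261]
orientation: [179.8, -0.4, -0.5]
force: [1.4, 0.5, -0.3]
finger_gap: 0.007
finger_force: 0.0
```

>>> {"op": "apply_moves", "data": {"increments": [[[0,-0.04,0,0],[0,-0.08,0,0],[0,-0.12,0,0],[0,-0.16,0,0],[0,-0.16,0,0],[0,-0.16,0,0]]]}}

```text
time_s: 24.65
tcp_pos: [0.4742, 0.1175, 0.2567]
orientation: [180.0, -0.0, -0.1]
force: [0.1, -0.5, 0.4]
finger_gap: 0.007
finger_force: 0.0
```

```bash
python3 st.py; python3 - <<'E'
from h import *
c=ctrl.capture("top"); CAM["top"]=c; g=c["frame"].mean(2).astype('f4'); cv2.imwrite("pics/raw_end.png",c["frame"][:,:,::-1])
def line(A,B,n):
    u=proj("top",np.array([w(*(np.array(A)+(np.array(B)-A)*k)) for k in np.linspace(0,1,n)])).astype('f4')
    return cv2.remap(g,u[:,:1].T.copy(),u[:,1:].T.copy(),1).round().astype(int)[0].tolist()
for x in (.01,.075): print("y .105-.135 x",x,line((x,.105,.006),(x,.135,.006),13))
for x in (.01,.075): print("y -.01-.015 x",x,line((x,-.01,.006),(x,.015,.006),11))
for y in (.015,.105): print("x .08-.1 y",y,line((.08,y,.006),(.1,y,.006),9))
# post position from dark blob along the slot
print("post top y .12-.17",line((.045,.12,.044),(.045,.17,.044),21))
E
```

```text
plate [0.0722 0.4305 0.0827] Fplate [ 0.25 -0.41  0.41] 24.65 [ 1.7996e+02 -3.0000e-02 -9.0000e-02]
y .105-.135 x 0.01 [158, 154, 165, 178, 167, 162, 120, 99, 98, 99, 99, 100, 102]
y .105-.135 x 0.075 [128, 125, 140, 168, 167, 156, 124, 98, 96, 97, 97, 96, 100]
y -.01-.015 x 0.01 [126, 119, 96, 102, 140, 170, 168, 158, 155, 152, 151]
y -.01-.015 x 0.075 [125, 115, 93, 99, 141, 170, 162, 140, 130, 131, 134]
x .08-.1 y 0.015 [171, 166, 166, 154, 121, 97, 94, 95, 96]
x .08-.1 y 0.105 [174, 173, 168, 160, 128, 98, 95, 95, 95]
post top y .12-.17 [62, 54, 43, 54, 72, 44, 13, 9, 14, 17, 15, 6, 14, 29, 51, 80, 108, 127, 127, 125, 107]
```

The carrier's edges now lie at y ≈ 0.1195 and x ≈ 0.090 at both ends, so it is home and square.

```bash
python3 -c "
from rig import ctrl
print(ctrl.close_job())"
```

```text
the job is handed in; nothing more can be done
None
```

The job is handed in at about 25 s: the last picture shows the carrier square against both stops, the keeper's nose presses at about 3 N (estimated from finger force), the gripper is clear, and no verdict came back.

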